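# Load the cycler and wind its lid clamp until the clutch clicks

### The job

Get the little bench cycler ready to run: slide the sample plate fully home along its rails against the back stop, then shut the lid right down without slamming it, then wind the winged clamp knob on the lid clockwise until its slip clutch clicks (the wings turn on past the tab of the collar beneath them by 20 degrees or more), stopping there before they have slipped a quarter turn and leaving the clamp tight. Leave everything else on the bench and on the cycler where it stands.

Things in the scene. Friction and masses are not known exactly. Their poses are not given: they have to be found in the camera images.
- cycler: White low bench instrument, fixed. Origin on the bench; housing x -160 (front) to +110 mm, y -140 to +140 mm; +x from its front to its hinge, z up. Deck 75 mm high. On it a dark bed between two aluminium rails: 12 mm high, 10 mm wide, inner faces at y = -66.5 and +66.5, x -155 to +25 mm. Hinge cheeks at x 82 to 110, |y| 89 to 113 mm, 125 mm high.
- plate: White loose sample plate with 24 clear tube caps, 85 mm (its x) by 127 mm (its y), 15 mm high (20 mm with the caps, which are not solid), 100 to 210 g, on the bed between the rails with 3 mm play each side, 40 to 85 mm short of home. Origin: centre of its underside; fully home it is at cycler x = -20, y = 0, z = 75 mm.
- lid (a joint): Lid angle: 0 shut, 1.3 to 1.55 rad as found (open). Slab 210 mm from hinge to free edge, 170 mm wide, 26 mm thick; shut, it spans cycler x -120 to +90 mm, top 131 mm above the bench. Friction hinge (0.65 N m) holds it at any angle, so push it all the way down: 2 to 5 N near its edge. A skirt under its front edge hangs to 6 mm above the bed: it meets a plate left out.
- lid_edge (a point): Middle of the lid's free edge, on its outer face (top face when shut), 210 mm from the hinge. The outer face is bare from 175 to 210 mm from the hinge.
- knob_axis (a point): Where the knob's axis meets the lid's outer face, 110 mm from the hinge; the axis is square to that face. Lid shut: cycler x = -20, y = 0, z = 131 mm.
- wing_tip (a point): Tip of one wing of the black clamp knob: the wing over the collar's tab until the clutch slips. The two wings are one straight round bar, 124 mm tip to tip, 18 mm thick, centre line 32 mm above the lid's outer face (163 mm above the bench, lid shut), through a hub of 24 mm radius, top 47 mm above that face. A finger can reach down beside a wing all round the circle.
- spindle (a joint): Turn of the aluminium collar under the wings (radius 30 mm, tab out to 47 mm, top 10 mm above the lid) and its screw, rad, positive clockwise seen from above; 1.0 to 4.2 as found, hard stop at 5.5 where the clamp bears. Turning it takes 0.05 N m (1 to 2 N on a wing).
- clutch (a joint): Slip of the wings on the collar, rad, positive clockwise; 0 as found, one wing right above the tab. The wings carry the collar round to its stop; there the clutch slips at a steady 0.32 N m (7 N at 45 mm from the axis) and the wings go on past the tab. It has clicked at 0.35 (20 degrees); a quarter turn is too far. Turned back, the wings unwind the collar, not the slip.
- bottle: Tall reagent bottle, 72 mm across, 215 mm high. Origin: centre of its underside. Bystander.
- beaker: Open glass beaker, 68 mm across, 90 mm high. Origin: centre of its underside. Bystander.
- tip_box: Grey box of tips with clear cover, 119 x 82 mm, 78 mm high. Origin: centre of its underside. Bystander.
- tube_rack: White rack of tubes, 120 x 60 mm, 57 mm high. Origin: centre of its underside. Bystander.
- pipette: Hand pipette lying down, 230 mm long along its x, 30 mm wide, 24 mm high. Origin: on the bench, 100 mm from its thick body's rear end. Bystander.
- jar: White jar, 80 mm across, 120 mm high. Origin: centre of its underside. Bystander.
- vial: Small capped vial, 30 mm across, 47 mm high, standing on the cycler's deck outside a rail. Origin: centre of its underside. Bystander.
- stop (a point): Middle of the front face of the aluminium back stop (12 mm high) at the end of the bed, at bed height: cycler x = +22.5, y = 0, z = 75 mm. The homed plate's back edge touches it.
- lid_hinge (a point): Middle of the lid's hinge axis, which runs along the cycler's y; cycler x = +90, z = 105 mm. The lid's underside lies in the plane of this axis, its outer face 26 mm off it.
Mind the look-alikes: they are no part of the job. There is more than one size of the plate; the one meant has the size given above.

How it is judged:
By the outcome, as a careful person would: the job done as asked, in the order asked, and still so for the second after the job is handed in, with the robot touching nothing.
It also fails if it takes over 67 s, if anything falls off the work surface, if the arm or the gripper's body presses on something with over 40 N, if the wrist force passes 120 N, or if a joint passes its speed limit or range.

### The arm

A 6-joint arm with a two-finger parallel gripper is mounted at the origin on the work surface. World frame = base frame: x ahead of the robot, y to its left, z up, the work surface at z = 0. Lengths are in m, angles in degrees, forces in N, time in s.
With the tool pointing down it reaches from about 0.25 to 0.725 m from the base axis. Payload 9.7 kg.
Tool frame: the origin (TCP) lies on the centre line of the jaws, within the pads' length; the fingertips stand 14 mm ahead of it and the grasp point (between the pads) lies 5 mm behind it; z points along the fingers, y is the line along which they close (so a half turn about z gives the same grasp; the last joint's range is limited). The gripper opens to 85 mm and grips with 20 to 120 N. Pads are 22 mm wide; open, the fingers measure 114 mm over their backs; the gripper's body (76 mm by 85 mm) begins 54 mm behind the grasp point. The pads swing forward as they close: fully open they stand 13 mm farther back than shut.
Start: joints at [-67.895, 4.979, 10.078, 95.1, 0, 90], TCP at [0.207, -0.51, 0.245] pointing down, gripper open.
Joint ranges: [-179.16, 179.16], [-48.56, 103.87], [-65.8, 70.77], [-126.05, 130.52], [-82.76, 87.17], [-180, 180]. Speed limits (degrees/s): [127.2, 127.2, 147.25, 180, 180, 180].

### API

Orientations are given as [roll, pitch, yaw] about the fixed x, y, z axes, in that order (R = Rz(yaw) Ry(pitch) Rx(roll)).
In Python, from workcell import bot, camera, get_calibration, ticket gives the robot as it stands. The module is installed in compiled form; this text tells all that it offers.
- The arm moves only by the tool send_rows, never from a script. Its arguments are lists of equal length, an entry for each row: "linear": the shift along the tool's x, y, z in m, a list of three; "twist": the turn, a rotation vector about the tool's x, y, z in units of 10 degrees (1.0 is 10 degrees), a list of three; "gripper": the opening in per cent of the stroke, from 0 (shut) to 100 (fully open). In form: {"linear": [[x, y, z], ...], "twist": [[wx, wy, wz], ...], "gripper": [gripper, ...]}. A call has 1 to 8 rows; each row shifts and turns the commanded pose from where the row before left it, along the tool's axes as they then stand; what a row does not reach is not made up. A row lasts 1/8 s, in which the tool goes at most 62.5 mm and 10.7 degrees, less where a joint would pass 70% of its speed; a pose out of reach is approached as far as the arm can. A call with a gripper value outside its range is refused whole. The fingers move at their own pace and stop on an object; "grip_force" is the grip in N (left out, the last holds). Time passes only in rows, so rows that do not move let the fingers close. It gives the time, the measured TCP pose, the force, the opening and the grip force at its end, in the units of the state.
- bot.get_obs(): the state, without advancing time (a new reading comes with each control period).
- camera(name): name is "scene" or "side" or "wrist"; returns the picture (420x560x3 uint8, red, green, blue); there is no depth.
- get_calibration(name): a dict with "fx", "fy", "cx", "cy" (pixels), "origin" and "orientation" of the camera in the world; the wrist camera has in their place "hand_eye" (4x4, takes a point from camera to tool coordinates, whose origin is the TCP and whose axes are the flange's). Camera axes: x right, y down, z forward; pixel columns grow to the right and rows downward; lengths in m; the calibration is good to about 2 mm. A picture is of the moment at which its call begins: read the wrist's pose just before it. get_calibration takes no time and is no camera call.
- ticket.job_done(): hands the job in; it is judged then, once.
The state is a dict: "time": time; "q": joint angles; "qd": joint speeds; "joint_efforts": joint torques, N m; "ee_pos": TCP position; "tcp_rot": TCP orientation; "wrist_force": force on the tool from outside, world axes, zero at the start; "torque": the same for the moment, N m; "opening": finger opening in m; "grasp_force": force on a finger pad.
Only numpy, scipy, OpenCV 4.12 (cv2) and the standard library are available. Lean on these libraries where they do the work, as an engineer would, in place of code of your own. Each camera call takes 0.05 s, during which the arm holds its last target. There are 200 camera calls.

## Working session

There is one attempt and no reset: what is moved stays moved. The work goes in short steps, Python scripts to look and compute and a tool call to move; the robot and the scene stay as the last step left them, time stands still between calls to the robot, and variables do not carry over. Pictures are saved under pics/ and viewed, at most 10 in all, crops included, and the job is handed in when it is done.

Besides the shell and the picture viewer there is one more tool, called after "Emit:" as name(argument=value, ...) on one line, values as JSON. send_rows: Moves the arm, as the interface text tells. Its arguments: {"type":"object","properties":{"linear":{"type":"array"},"twist":{"type":"array"},"gripper":{"type":"array"},"grip_force":{"type":"number"}},"required":["linear","twist","gripper"]}

```bash
mkdir -p pics
python3 - <<'E'
from workcell import bot,camera,get_calibration
import cv2,numpy as np
for n in("scene","side"):
    im=camera(n); cv2.imwrite(f"pics/{n}0.png",im[:,:,::-1]); print(n,get_calibration(n))
print(get_calibration("wrist")); o=bot.get_obs(); print(o)
E
```

```text
scene {'fx': 392.14220638455305, 'fy': 392.14220638455305, 'cx': 269.8910101246728, 'cy': 206.69538647623705, 'origin': array([0.60308341, 0.53013213, 1.19652447]), 'orientation': array([-154.14718208,    0.16980105,  167.11732145])}
side {'fx': 391.4338892375923, 'fy': 391.4338892375923, 'cx': 283.4797431027525, 'cy': 208.00043317108867, 'origin': array([-0.01223544,  0.55293996,  0.69720234]), 'orientation': array([-127.30226146,    1.30182367, -136.10331754])}
{'fx': 362.09032756544354, 'fy': 362.09032756544354, 'cx': 281.45505529407046, 'cy': 209.87465992305476, 'hand_eye': array([[ 1.04629321e-03, -9.50719302e-01, -3.10051147e-01,
         7.93624293e-02],
       [ 9.99999341e-01,  1.14136724e-03, -1.25228845e-04,
        -1.53156107e-05],
       [ 4.72939702e-04, -3.10050811e-01,  9.50719870e-01,
        -1.28158163e-01],
       [ 0.00000000e+00,  0.00000000e+00,  0.00000000e+00,
         1.00000000e+00]])}
{'time': 0.1, 'q': array([-6.78974358e+01,  5.00905014e+00,  1.00415457e+01,  9.51001081e+01,
        1.53237527e-03,  9.00001822e+01]), 'qd': array([-0.03600339, -0.04539454,  0.06689469,  0.0328863 ,  0.02721532,
       -0.03973704]), 'joint_efforts': array([-6.71907765e-04, -5.21557224e+01,  4.65655231e+01,  1.59023440e-02,
       -5.44553203e-06,  1.44060942e-05]), 'ee_pos': array([ 0.20688646, -0.50941524,  0.24466624]), 'tcp_rot': array([-1.79932387e+02, -1.53215926e-03,  2.21023802e+01]), 'wrist_force': array([-0.34195344, -0.00345662,  0.01556164]), 'torque': array([ 0.01161495, -0.0367886 , -0.00233496]), 'grasp_force': 0.0, 'opening': 0.08535546381105545}
```

View pics/scene0.png

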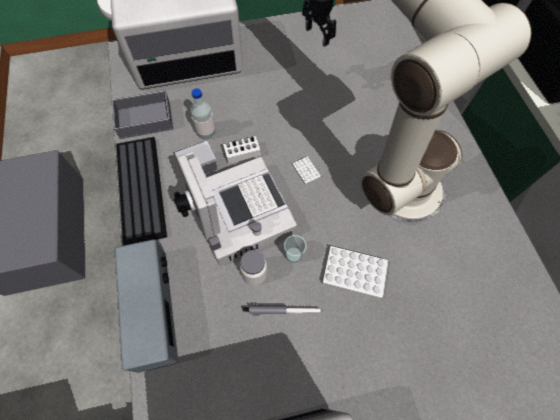

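View pics/side0.png

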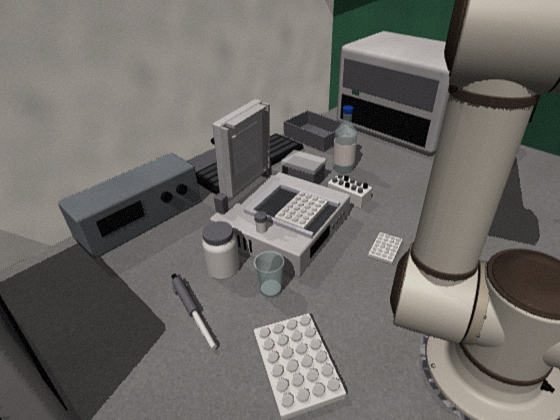

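The scene view shows the cycler around (235,200) with its lid open on the left (away from the robot); the plate is at (258,197), the knob at (183,203), and the beaker and jar are near the front. I'll zoom in on both views.

```bash
cat > h.py <<'E'
import numpy as np,cv2
from scipy.spatial.transform import Rotation as R
from workcell import bot,camera,get_calibration
def cam(n,o=None):
    c=get_calibration(n)
    K=np.array([[c['fx'],0,c['cx']],[0,c['fy'],c['cy']],[0,0,1]])
    if n=='wrist':
        o=o or bot.get_obs(); H=np.array(c['hand_eye']); Rt=R.from_euler('xyz',o['tcp_rot'],degrees=True).as_matrix()
        return K,Rt@H[:3,:3],o['ee_pos']+Rt@H[:3,3]
    return K,R.from_euler('xyz',c['orientation'],degrees=True).as_matrix(),np.array(c['origin'])
def ray(C,uv,z):
    K,Rm,p=C; d=Rm@np.linalg.inv(K)@np.array([uv[0],uv[1],1]); return p+d*(z-p[2])/d[2]
def proj(C,P):
    K,Rm,p=C; c=K@Rm.T@(np.asarray(P,float)-p); return c[:2]/c[2]
E
python3 - <<'E'
from h import *
a=cv2.imread('pics/scene0.png')[125:275,160:330]; b=cv2.imread('pics/side0.png')[90:290,190:390]
cv2.imwrite('pics/c0.png',np.hstack([cv2.resize(a,(453,400),interpolation=2),cv2.resize(b,(347,400)[:1]+(347,),interpolation=2) if 0 else cv2.resize(b,(400,400),interpolation=2)[:, :347]]))
C=cam('scene');print(proj(C,[0,0,0]),[ray(C,p,.075).round(3) for p in [(298,209),(217,254),(262,158)]])
E
```

```text
[406.39839033 187.96898893] [array([0.4  , 0.028, 0.075]), array([0.675, 0.118, 0.075]), array([ 0.47 , -0.185,  0.075])]
```

View pics/c0.png

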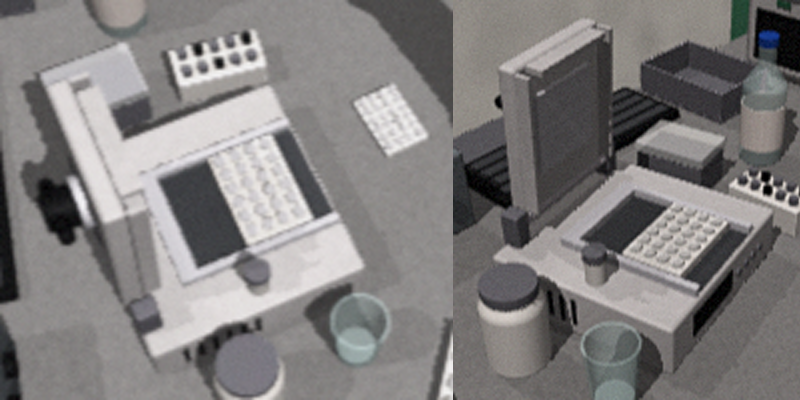

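Run:
```python
from h import *
C=cam('scene')
f=lambda c:(160+c[0]/2.665,125+c[1]/2.667)
S=cam('side'); g=lambda c:(190+(c[0]-453)/2,90+c[1]/2)
A=ray(C,f((361,264)),.075);B=ray(C,f((273,91)),.075);D=ray(C,f((150,352)),.075)
A2=ray(S,g((666,330)),.075);B2=ray(S,g((778,212)),.075);D2=ray(S,g((497,250)),.075)
for a,b,d in((A,B,D),(A2,B2,D2)):
    print(a.round(3),b.round(3),d.round(3),np.linalg.norm(a-b),np.linalg.norm(a-d),np.degrees(np.arctan2(*(a-b)[1::-1])),np.degrees(np.arctan2(*(d-a)[1::-1])))
# plate corners, top z .09
for c in [(207,165),(270,135),(314,222),(246,245)]: print(ray(C,f(c),.090).round(3))
for c in [(627,253),(680,205),(728,222),(678,275)]: print('s',ray(S,g(c),.090).round(3))
print('vial top',ray(C,f((256,267)),.122),ray(S,g((594,251)),.122))
print('jar',ray(C,f((247,363)),.12),ray(S,g((512,283)),.12),'beaker',ray(C,f((360,322)),.09),ray(S,g((611,343)),.09))
```

```text
[0.421 0.076 0.075] [ 0.47  -0.18   0.075] [0.679 0.127 0.075] 0.2604214915967342 0.2628411582981386 100.82475770784248 11.175796761636393
[0.421 0.081 0.075] [ 0.463 -0.191  0.075] [0.68  0.12  0.075] 0.27460275310148274 0.2625790597116823 98.78429837924175 8.483641891929375
[ 0.572 -0.086  0.09 ]
[ 0.489 -0.109  0.09 ]
[0.464 0.018 0.09 ]
[0.548 0.029 0.09 ]
s [0.538 0.024 0.09 ]
s [ 0.558 -0.098  0.09 ]
s [ 0.486 -0.111  0.09 ]
s [0.463 0.013 0.09 ]
vial top [0.54381909 0.07201979 0.122     ] [0.54085958 0.07557685 0.122     ]
jar [0.57636951 0.17837617 0.12      ] [0.56929049 0.1769159  0.12      ] beaker [0.44223792 0.15009854 0.09      ] [0.44075693 0.14745884 0.09      ]
```

Emit:
send_rows(linear=[[0,0,0],[0,0,0],[0.0265,-0.041,0],[0.0265,-0.041,0],[0.0265,-0.041,0],[0.0265,-0.041,0],[0.0265,-0.041,0],[0.0265,-0.041,0]], twist=[[0,0,1.0],[0,0,0.21],[0,0,0],[0,0,0],[0,0,0],[0,0,0],[0,0,0],[0,0,0]], gripper=[0,0,0,0,0,0,0,0])

```text
time: 1.1
ee_pos: [0.3211, -0.2382, 0.2453]
tcp_rot: [180.0, -0.0, 10.1]
wrist_force: [1.0, -1.2, -0.8]
opening: 0.0
grasp_force: 0.0
```

Emit:
send_rows(linear=[[0.0265,-0.041,0],[0.0265,-0.041,0],[0.0265,-0.041,0],[0.0265,-0.041,0],[0,0,0]], twist=[[0,0,0],[0,0,0],[0,0,0],[0,0,0],[0,0,0]], gripper=[0,0,0,0,0])

```text
time: 1.72
ee_pos: [0.3973, -0.0573, 0.245]
tcp_rot: [-180.0, 0.0, 10.4]
wrist_force: [-0.7, 0.4, -0.7]
opening: -0.0001
grasp_force: 0.0
```

Run:
```python
from h import *
o=bot.get_obs(); im=camera('wrist')[:,:,::-1]; cv2.imwrite('pics/w1.png',im); print(o['ee_pos'],o['tcp_rot'],o['q'].round(1),o['time'])
np.save('w1.npy',np.r_[o['ee_pos'],o['tcp_rot']])
```

```text
[ 0.39730774 -0.05730797  0.24504258] [-1.79974318e+02  1.56302015e-02  1.04300679e+01] [ -8.2 -15.1  -8.6  96.5   0.  161.3] 1.725
```

View pics/w1.png

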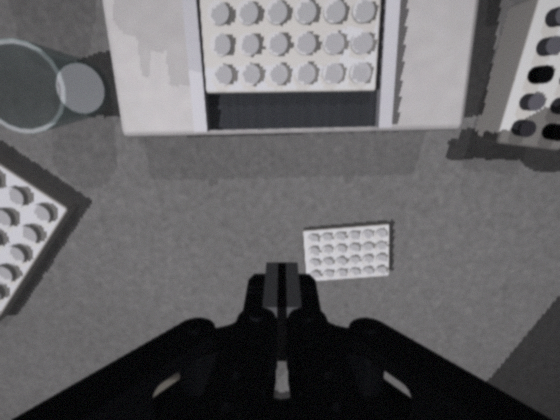

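The wrist view shows the cycler front edge running from (124,135) to (462,129), the plate front edge from (207,92) to (375,91), and the beaker on the left at (35,85).

Run:
```python
from h import *
a=np.load('w1.npy');C=cam('wrist',dict(ee_pos=a[:3],tcp_rot=a[3:]))
A=ray(C,(124,135),.075);B=ray(C,(463,129),.075);print(A,B,np.linalg.norm(A-B))
t=np.arctan2(*(A-B)[1::-1])-np.pi/2;print(np.degrees(t))
x=np.array([np.cos(t),np.sin(t)]);y=np.array([-x[1],x[0]])
M=(A+B)[:2]/2;O=M+.16*x;print('O',O)
for n,p,z in(('pl',(207,92),.09),('pr',(376,91),.09),('railL',(207,131),.075),('railR',(378,128),.075)):
    P=ray(C,p,z)[:2]-O;print(n,P@x,P@y)
print('push start/end world',O+x*-.155,O+x*-.0625)
```

```text
[0.41919217 0.07683535 0.075     ] [ 0.47385388 -0.1920461   0.075     ] 0.274381370170647
11.491234583615658
O [ 0.60331585 -0.0257305 ]
pl -0.1280673827444079 0.06417521431850383
pr -0.12955581093333138 -0.06143377374095692
railL -0.1579876539329333 0.06955760458933107
railR -0.15801443837475956 -0.06855777655210211
push start/end world [ 0.4514228  -0.05660929] [ 0.54206865 -0.03818162]
```

Emit:
send_rows(linear=[[0,0,0],[0.029,0.005,0.01],[0.029,0.005,0.03],[0,0,0.05],[0,0,0.04],[0,0,0.02],[0,0,0]], twist=[[0,0,-0.11],[0,0,0],[0,0,0],[0,0,0],[0,0,0],[0,0,0],[0,0,0]], gripper=[0,0,0,0,0,0,0])

```text
time: 2.65
ee_pos: [0.4543, -0.0596, 0.094]
tcp_rot: [-180.0, 0.2, 11.0]
wrist_force: [0.2, -0.0, 0.2]
opening: 0.0001
grasp_force: 0.0
```

Emit:
send_rows(linear=[[0.01,0,0],[0.01,0,0],[0.01,0,0],[0.01,0,0],[0.01,0,0],[0.01,0,0],[0.005,0,0],[0.003,0,0]], twist=[[0,0,0],[0,0,0],[0,0,0],[0,0,0],[0,0,0],[0,0,0],[0,0,0],[0,0,0]], gripper=[0,0,0,0,0,0,0,0])

```text
time: 3.65
ee_pos: [0.5225, -0.0452, 0.0952]
tcp_rot: [-180.0, 0.0, 11.1]
wrist_force: [-0.8, -1.0, -0.2]
opening: 0.0001
grasp_force: 0.4
```

Emit:
send_rows(linear=[[0.003,0,0],[0.003,0,0],[0.002,0,0],[0,0,0]], twist=[[0,0,0],[0,0,0],[0,0,0],[0,0,0]], gripper=[0,0,0,0])

```text
time: 4.15
ee_pos: [0.5302, -0.0437, 0.0953]
tcp_rot: [-180.0, -0.0, 11.1]
wrist_force: [-0.1, 0.7, -0.8]
opening: 0.0001
grasp_force: 0.0
```

Emit:
send_rows(linear=[[0.002,0,0],[0.002,0,0],[0,0,0]], twist=[[0,0,0],[0,0,0],[0,0,0]], gripper=[0,0,0])

```text
time: 4.53
ee_pos: [0.5307, -0.0435, 0.0952]
tcp_rot: [-180.0, 0.4, 11.1]
wrist_force: [-19.7, -3.4, 10.6]
opening: -0.0
grasp_force: 10.0
```

Emit:
send_rows(linear=[[-0.01,0,0],[-0.03,0,0],[-0.03,0,-0.04],[0,0,-0.06],[0,0,-0.06],[0,0,-0.06],[0,0,-0.04],[0,0,0]], twist=[[0,0,0],[0,0,0],[0,0,0],[0,0,0],[0,0,0],[0,0,0],[0,0,0],[0,0,0]], gripper=[0,0,0,0,0,0,0,0])

```text
time: 5.52
ee_pos: [0.4661, -0.0566, 0.3585]
tcp_rot: [179.9, -0.3, 11.1]
wrist_force: [0.9, -1.4, -0.3]
opening: -0.0001
grasp_force: 0.0
```

Run:
```python
from h import *
o=bot.get_obs(); im=camera('wrist')[:,:,::-1]; print(o['ee_pos'],o['tcp_rot'],o['q'].round(1),o['time'])
np.save('w2.npy',np.r_[o['ee_pos'],o['tcp_rot']])
s=cv2.imread('pics/side0.png')[95:215,205:285]
cv2.imwrite('pics/w2.png',np.hstack([im[:400,100:500],cv2.resize(s,(267,400),interpolation=2)]))
```

```text
[ 0.46607971 -0.05657575  0.35848762] [179.90143932  -0.32367839  11.10389636] [ -6.9  -2.1  15.8 107.6   0.  162. ] 5.525
```

View pics/w2.png

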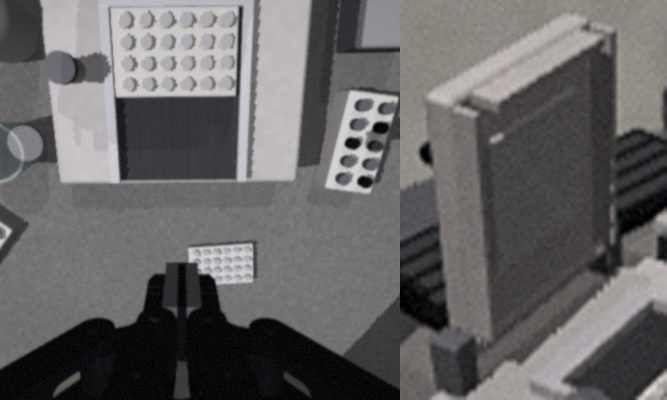

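The plate now sits square against the back stop: its front edge is at crop row 96 from (110) to (238). In the side crop, the lid's outer top corner is at (430,97).

Run:
```python
from h import *
O=np.array([.602,-.0255,0]);t=np.radians(11.3)
Q=np.array([[np.cos(t),np.sin(t),0],[-np.sin(t),np.cos(t),0],[0,0,1]])
C=cam('side');K,Rm,p=C
def onplane(C,uv,yv):
    K,Rm,p=C;d=Q@Rm@np.linalg.inv(K)@np.r_[uv,1];P=Q@(p-O);return P+d*(yv-P[1])/d[1]
P=onplane(C,(214,124.1),.085);print(P)
v=P-[.09,0,.105];print(np.hypot(v[0],v[2]),'exp',np.hypot(.21,.026),'theta',np.arctan2(v[2],-v[0])-np.arctan2(.026,.21))
P2=onplane(cam('side'),(205+585/3.3375-400/3.3375,95+15/3.333),-.085);print(P2)
P3=onplane(cam('scene'),(160+115/2.665,125+215/2.667),.085);print(P3)
a=np.load('w2.npy');W=cam('wrist',dict(ee_pos=a[:3],tcp_rot=a[3:]))
for q in((210,96),(338,96)):print('plate front',Q@(ray(W,q,.09)-O))
for q in((62+100,183),(295+100,180)):print('front',Q@(ray(W,q,.075)-O))
```

```text
[0.09378408 0.085      0.31418074]
0.209214964230436 exp 0.21160340261914504 theta 1.4657017036306748
[ 0.08503595 -0.085       0.31442403]
[0.08849729 0.085      0.31971263]
plate front [-0.0625393   0.07030791  0.09      ]
plate front [-0.06285938 -0.06359318  0.09      ]
front [-0.15928296  0.13514504  0.075     ]
front [-0.15644057 -0.13647377  0.075     ]
```

Emit:
send_rows(linear=[[0.03,-0.002,-0.005],[0.05,-0.002,0],[0.05,0,0],[0.05,0,0],[0.05,0,0],[0.027,0,0],[0,0,0]], twist=[[0,0,0],[0,0,0],[0,0,0],[0,0,0],[0,0,0],[0,0,0],[0,0,0]], gripper=[0,0,0,0,0,0,0])

```text
time: 6.45
ee_pos: [0.7035, -0.0053, 0.3504]
tcp_rot: [-179.9, 0.6, 11.1]
wrist_force: [0.1, -0.6, -0.3]
opening: 0.0004
grasp_force: 0.0
```

Run:
```python
from h import *
o=bot.get_obs();print(o['q'].round(1),o['ee_pos'],o['tcp_rot'])
s=camera('side')[:,:,::-1][60:260,180:400];cv2.imwrite('pics/s3.png',cv2.resize(s,(660,600),interpolation=2))
```

```text
[ -0.4  40.8  70.3 120.1   0.  168.4] [ 0.70353646 -0.00525048  0.35036082] [-179.8791444     0.5582375    11.13805271]
```

View pics/s3.png

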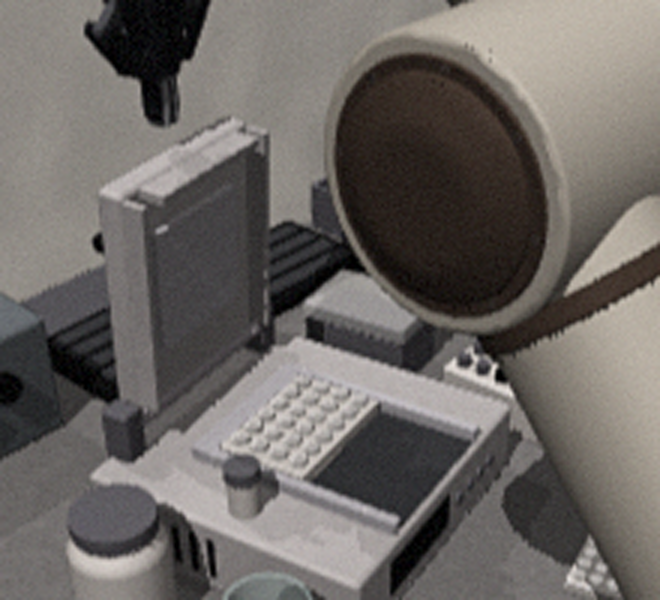

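The fingers are hovering above the top edge of the lid, with the elbow at its limit. I'll inch down and outward.

Emit:
send_rows(linear=[[0,0,0.005],[0.005,0,0.005],[0.007,0,0.002],[0,0,0]], twist=[[0,0,0],[0,0,0],[0,0,0],[0,0,0]], gripper=[0,0,0,0])

```text
time: 7.0
ee_pos: [0.7134, -0.0035, 0.3467]
tcp_rot: [179.9, -0.3, 11.1]
wrist_force: [-0.7, -0.5, 0.8]
opening: -0.0
grasp_force: 0.0
```

Emit:
send_rows(linear=[[0.002,0,0.01],[0,0,0.01],[0,0,0.01],[0,0,0.004],[0,0,0]], twist=[[0,0,0],[0,0,0],[0,0,0],[0,0,0],[0,0,0]], gripper=[0,0,0,0,0])

```text
time: 7.62
ee_pos: [0.7155, -0.003, 0.3137]
tcp_rot: [179.9, -0.4, 11.1]
wrist_force: [3.7, 0.6, 0.3]
opening: 0.0001
grasp_force: 1.9
```

Emit:
send_rows(linear=[[-0.012,0,0.0007],[-0.012,0,0.0007],[-0.012,0,0.0007],[-0.012,0,0.0007],[-0.012,0,0.0007]], twist=[[0,0,0],[0,0,0],[0,0,0],[0,0,0],[0,0,0]], gripper=[0,0,0,0,0])

```text
time: 8.25
ee_pos: [0.6564, -0.0146, 0.3092]
tcp_rot: [179.9, -0.3, 11.1]
wrist_force: [3.1, 0.1, -0.5]
opening: -0.0003
grasp_force: 1.4
```

Emit:
send_rows(linear=[[-0.0092,0,0.0035],[-0.0092,0,0.0035],[-0.0092,0,0.0035],[-0.0092,0,0.0035],[-0.0092,0,0.0035]], twist=[[0,0,0],[0,0,0],[0,0,0],[0,0,0],[0,0,0]], gripper=[0,0,0,0,0])

```text
time: 8.88
ee_pos: [0.6114, -0.0236, 0.2918]
tcp_rot: [179.9, -0.3, 11.1]
wrist_force: [3.7, -0.4, 0.1]
opening: 0.0002
grasp_force: 1.1
```

Emit:
send_rows(linear=[[-0.008,0,0.0056],[-0.008,0,0.0056],[-0.008,0,0.0056],[-0.008,0,0.0056],[-0.008,0,0.0056]], twist=[[0,0,0],[0,0,0],[0,0,0],[0,0,0],[0,0,0]], gripper=[0,0,0,0,0])

```text
time: 9.5
ee_pos: [0.5722, -0.0313, 0.263]
tcp_rot: [179.9, -0.3, 11.1]
wrist_force: [2.6, 0.0, 0.2]
opening: -0.0001
grasp_force: 0.8
```

Emit:
send_rows(linear=[[-0.0066,0,0.0073],[-0.0066,0,0.0073],[-0.0066,0,0.0073],[-0.0066,0,0.0073]], twist=[[0,0,0],[0,0,0],[0,0,0],[0,0,0]], gripper=[0,0,0,0])

```text
time: 10.0
ee_pos: [0.5462, -0.0363, 0.233]
tcp_rot: [180.0, -0.3, 11.1]
wrist_force: [1.5, -0.5, 0.4]
opening: 0.0002
grasp_force: 0.7
```

Emit:
send_rows(linear=[[-0.004,0,0.0068],[-0.004,0,0.0068],[-0.004,0,0.0068],[-0.004,0,0.0068],[-0.004,0,0.0068]], twist=[[0,0,0],[0,0,0],[0,0,0],[0,0,0],[0,0,0]], gripper=[0,0,0,0,0])

```text
time: 10.62
ee_pos: [0.527, -0.0401, 0.1991]
tcp_rot: [180.0, -0.3, 11.1]
wrist_force: [1.1, -0.0, 0.9]
opening: -0.0005
grasp_force: 0.5
```

Run:
```python
from h import *
o=bot.get_obs();print(o['q'].round(1),o['ee_pos'],o['wrist_force'])
s=camera('side')[:,:,::-1][90:290,180:400];cv2.imwrite('pics/s4.png',cv2.resize(s,(660,600),interpolation=2))
```

```text
[ -4.4   1.    0.8  89.5   0.  164.5] [ 0.52700743 -0.04007948  0.19905874] [ 1.14320687 -0.01892209  0.94677747]
```

View pics/s4.png

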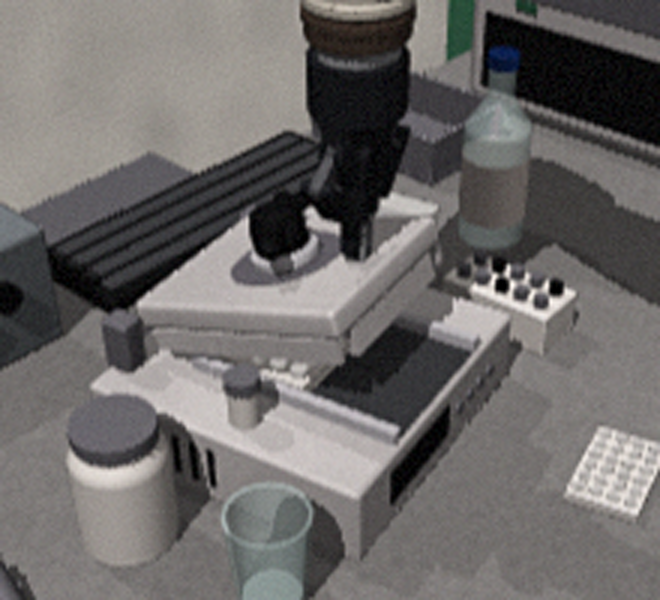

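The lid is about 0.3 rad open and following, with the fingertip on the bare strip near its edge. The collar's tab shows at (282,262).

Emit:
send_rows(linear=[[-0.002,0,0.0055],[-0.002,0,0.0055],[-0.002,0,0.0055],[-0.002,0,0.0055],[-0.002,0,0.0055]], twist=[[0,0,0],[0,0,0],[0,0,0],[0,0,0],[0,0,0]], gripper=[0,0,0,0,0])

```text
time: 11.3
ee_pos: [0.5174, -0.042, 0.1717]
tcp_rot: [179.9, -0.3, 11.1]
wrist_force: [0.7, 0.6, 1.0]
opening: -0.0001
grasp_force: 0.4
```

Emit:
send_rows(linear=[[-0.001,0,0.005],[-0.001,0,0.005],[-0.001,0,0.0045],[-0.001,0,0.0045],[-0.001,0,0.004],[0,0,0.003]], twist=[[0,0,0],[0,0,0],[0,0,0],[0,0,0],[0,0,0],[0,0,0]], gripper=[0,0,0,0,0,0])

```text
time: 12.05
ee_pos: [0.5125, -0.043, 0.1457]
tcp_rot: [179.9, -0.2, 11.1]
wrist_force: [-0.6, 0.6, 1.6]
opening: -0.0001
grasp_force: 0.5
```

Emit:
send_rows(linear=[[0,0,0.002],[0,0,0.001],[0,0,0]], twist=[[0,0,0],[0,0,0],[0,0,0]], gripper=[0,0,0])

```text
time: 12.42
ee_pos: [0.5125, -0.043, 0.1449]
tcp_rot: [179.9, -0.3, 11.1]
wrist_force: [-6.4, 0.7, 15.7]
opening: 0.0002
grasp_force: 7.8
```

Emit:
send_rows(linear=[[0,0,-0.01],[0,0,-0.05],[0.02,0,-0.06],[0.02,0,-0.03],[0,0,0]], twist=[[0,0,0],[0,0,0],[0,0,0],[0,0,0],[0,0,0]], gripper=[0,0,0,0,0])

```text
time: 13.05
ee_pos: [0.5526, -0.0351, 0.2944]
tcp_rot: [179.9, -0.4, 11.1]
wrist_force: [0.5, 0.3, -1.0]
opening: -0.0
grasp_force: 0.0
```

Run:
```python
from h import *
o=bot.get_obs(); im=camera('wrist')[:,:,::-1]; cv2.imwrite('pics/w5.png',im); print(o['ee_pos'],o['tcp_rot'],o['q'].round(1),o['time'])
np.save('w5.npy',np.r_[o['ee_pos'],o['tcp_rot']])
```

```text
[ 0.55258942 -0.0350917   0.29441389] [179.90426211  -0.44584725  11.13200979] [ -3.6   6.5  17.2 100.3   0.  165.2] 13.05
```

View pics/w5.png

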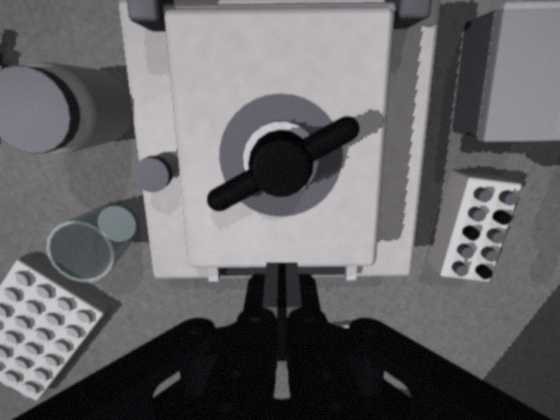

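The lid is shut flat. The knob hub is at (281,163), with wing tips at about (217,200) and (350,127).

Run:
```python
from h import *
a=np.load('w5.npy');C=cam('wrist',dict(ee_pos=a[:3],tcp_rot=a[3:]))
H=ray(C,(281,163),.178);T1=ray(C,(214,202),.163);T2=ray(C,(355,123),.163)
im=cv2.imread('pics/w5.png').max(2);m=((im<60)*255).astype(np.uint8);m[250:]=0;m[:,:190]=0;m[:,380:]=0;m[:100]=0
n,l,s,c=cv2.connectedComponentsWithStats(m);i=1+s[1:,4].argmax();print(s[i],c[i])
ys,xs=np.where(l==i);P=np.array([ray(C,p,.163)[:2] for p in zip(xs,ys)]);
w,v=np.linalg.eigh(np.cov(P.T));print('axis',np.degrees(np.arctan2(v[1,1],v[0,1])))
print(H,T1,T2,(T1+T2)/2,np.linalg.norm(T1-T2),np.degrees(np.arctan2(*(T1-T2)[1::-1])))
```

```text
[ 208  117  151   93 6374] [287.08864136 162.53922184]
axis 127.99164064101274
[ 0.58596084 -0.0283532   0.178     ] [0.54471588 0.01462198 0.163     ] [ 0.62106661 -0.07428076  0.163     ] [ 0.58289125 -0.02982939  0.163     ] 0.11718844207307634 130.6563742206812
```

Emit:
send_rows(linear=[[0,0,0],[0,0,0],[0,0,0],[0,0,0],[0,0,0],[0,0,0],[0,0,0],[0,0,0]], twist=[[0,0,-1.05],[0,0,-1.05],[0,0,-1.05],[0,0,-1.05],[0,0,-1.05],[0,0,-1.05],[0,0,-1.05],[0,0,-1.05]], gripper=[100,100,100,100,100,100,100,100])

```text
time: 14.1
ee_pos: [0.5501, -0.0354, 0.2909]
tcp_rot: [179.9, 0.0, 95.4]
wrist_force: [-0.2, -0.4, -0.7]
opening: 0.0856
grasp_force: 0.0
```

Emit:
send_rows(linear=[[0,0,0],[0,0,0],[0,0,0],[0,0,0],[0,0,0],[0,0,0],[0,0,0],[0,0,0]], twist=[[0,0,-1.05],[0,0,-1.05],[0,0,-1.05],[0,0,-1.05],[0,0,-1.05],[0,0,-1.05],[0,0,-1.05],[0,0,-1.05]], gripper=[100,100,100,100,100,100,100,100])

```text
time: 15.1
ee_pos: [0.5501, -0.0354, 0.291]
tcp_rot: [180.0, 0.1, 179.4]
wrist_force: [0.1, 0.5, -1.1]
opening: 0.0854
grasp_force: 0.0
```

Emit:
send_rows(linear=[[0,0,0],[0,0,0],[0,0,0],[0,0,0],[0,0,0],[0,0,0],[0,0,0],[0,0,0]], twist=[[0,0,-1.05],[0,0,-1.05],[0,0,-1.05],[0,0,-1.05],[0,0,-1.05],[0,0,-1.05],[0,0,-1.05],[0,0,-1.05]], gripper=[100,100,100,100,100,100,100,100])

```text
time: 16.1
ee_pos: [0.5501, -0.0354, 0.291]
tcp_rot: [-179.9, 0.0, -96.6]
wrist_force: [-0.2, -0.4, -0.6]
opening: 0.0855
grasp_force: 0.0
```

Emit:
send_rows(linear=[[0,0,0],[0,0,0],[0,0,0],[0,0,0],[0,0,0],[0,0,0]], twist=[[0,0,-1.05],[0,0,-1.05],[0,0,-1.05],[0,0,-1.05],[0,0,-0.6],[0,0,0]], gripper=[100,100,100,100,100,100])

```text
time: 16.85
ee_pos: [0.5503, -0.0354, 0.2913]
tcp_rot: [-179.9, -0.1, -48.9]
wrist_force: [0.0, -0.7, -0.0]
opening: 0.0852
grasp_force: 0.0
```

Run:
```python
from h import *
o=bot.get_obs(); print(o['ee_pos'],o['tcp_rot'],o['q'].round(1),o['opening'],o['time'],o['torque'])
Rt=R.from_euler('xyz',o['tcp_rot'],degrees=True).as_matrix()
print(Rt.T@(np.array([.583,-.0295,.165])-o['ee_pos']))
```

```text
[ 0.55025448 -0.03539168  0.29126172] [-1.79886426e+02 -9.36249905e-02 -4.89496325e+01] [  -3.7    6.4   16.7  100.2    0.  -134.7] 0.08518110620087066 16.85 [-0.03035157 -0.01561879  0.01736003]
[ 0.01685526 -0.02831327  0.12634581]
```

Emit:
send_rows(linear=[[0.017,-0.028,0.02],[0,0,0.05],[0,0,0.036],[0,0,0.02],[0,0,0]], twist=[[0,0,0],[0,0,0],[0,0,0],[0,0,0],[0,0,0]], gripper=[100,100,100,100,100])

```text
time: 17.48
ee_pos: [0.5824, -0.0297, 0.1644]
tcp_rot: [-180.0, -0.0, -49.0]
wrist_force: [0.1, 0.3, 0.1]
opening: 0.0854
grasp_force: 0.0
```

Emit:
send_rows(linear=[[0,0,0],[0,0,0],[0,0,0],[0,0,0],[0,0,0]], twist=[[0,0,0],[0,0,0],[0,0,0],[0,0,0],[0,0,0]], gripper=[40,40,40,40,40], grip_force=50)

```text
time: 18.1
ee_pos: [0.5836, -0.0304, 0.1685]
tcp_rot: [-179.8, -0.3, -48.9]
wrist_force: [-5.2, -3.0, 7.4]
opening: 0.0449
grasp_force: 50.5
```

Emit:
send_rows(linear=[[0,0,0],[0,0,0],[0,0,0],[0,0,0]], twist=[[0,0,0.6],[0,0,0.6],[0,0,0.6],[0,0,0]], gripper=[40,40,40,40])

```text
time: 18.6
ee_pos: [0.583, -0.0307, 0.1685]
tcp_rot: [-179.8, -0.2, -67.0]
wrist_force: [-8.1, -4.7, 10.0]
opening: 0.0452
grasp_force: 50.6
```

```bash
cat > t.py <<'E'
from h import *
o=bot.get_obs(); print(o['ee_pos'].round(4),o['tcp_rot'].round(1),o['q'].round(1),o['time'],'F',o['wrist_force'].round(1),'T',o['torque'].round(3),o['opening'])
E
cat > see.py <<'E'
import sys
from h import *
K,Rm,p=C=cam('scene');u,v=proj(C,[.583,-.03,.163]).round().astype(int);print(u,v)
im=camera('scene')[:,:,::-1][v-45:v+45,u-45:u+45];cv2.imwrite(sys.argv[1],cv2.resize(im,(540,540),interpolation=2))
E
python3 t.py; python3 see.py pics/k6.png
```

```text
[ 0.583  -0.0307  0.1685] [-179.8   -0.2  -67. ] [-3.000e+00  8.500e+00  5.400e+00  8.670e+01 -1.000e-01 -1.159e+02] 18.6 F [-8.1 -4.7 10. ] T [-1.074  1.919 -0.049] 0.045183475539909694
236 192
```

View pics/k6.png

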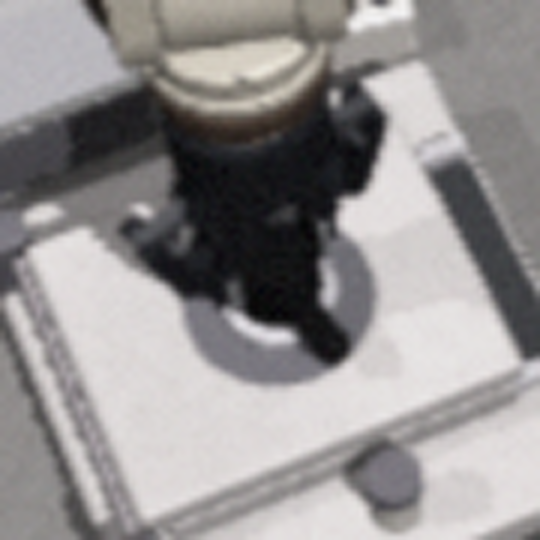

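The black wing tip is visible at (335,345), turned with the gripper. I'll check that numerically while winding.

Run:
```python
from h import *
print(ray(cam('scene'),(191+335/6,147+345/6),.163)-[.583,-.0295,.163])
```

```text
[-2.41852042e-02  4.85717932e-02  2.77555756e-17]
```

Emit:
send_rows(linear=[[0,0,0],[0,0,0],[0,0,0],[0,0,0],[0,0,0]], twist=[[0,0,0.8],[0,0,0.8],[0,0,0.8],[0,0,0.8],[0,0,0]], gripper=[40,40,40,40,40])

```text
time: 19.27
ee_pos: [0.582, -0.0308, 0.1685]
tcp_rot: [-179.8, -0.1, -99.1]
wrist_force: [-14.5, -5.4, 11.8]
opening: 0.0452
grasp_force: 50.9
```

```bash
python3 t.py
```

```text
[ 0.582  -0.0308  0.1685] [-1.798e+02 -1.000e-01 -9.910e+01] [ -3.    8.5   5.4  86.8  -0.1 -83.9] 19.275 F [-14.5  -5.4  11.8] T [-1.062  3.132 -0.065] 0.045218458103104146
```

Emit:
send_rows(linear=[[0.002,0.003,-0.003],[0,0,0],[0,0,0],[0,0,0],[0,0,0]], twist=[[0,0,0],[0,0,0.8],[0,0,0.8],[0,0,0.8],[0,0,0]], gripper=[40,40,40,40,40])

```text
time: 19.9
ee_pos: [0.5809, -0.0308, 0.1695]
tcp_rot: [-179.8, 0.2, -122.8]
wrist_force: [3.8, 3.4, -5.0]
opening: 0.0447
grasp_force: 54.7
```

```bash
python3 t.py
```

```text
[ 0.5809 -0.0308  0.1695] [-179.8    0.2 -122.8] [ -3.1   8.2   5.2  86.7   0.1 -60.2] 19.9 F [ 3.8  3.4 -5. ] T [ 0.623 -0.567 -0.031] 0.04471002112086704
```

Forces relieved; I'll keep winding.

Emit:
send_rows(linear=[[0,0,0],[0,0,0],[0,0,0],[0,0,0]], twist=[[0,0,0.8],[0,0,0.8],[0,0,0.8],[0,0,0]], gripper=[40,40,40,40])

```text
time: 20.4
ee_pos: [0.5803, -0.0302, 0.1694]
tcp_rot: [-180.0, 0.2, -146.8]
wrist_force: [-0.4, 6.2, -3.9]
opening: 0.045
grasp_force: 54.8
```

```bash
python3 t.py
```

```text
[ 0.5803 -0.0302  0.1694] [-180.     0.2 -146.8] [ -3.    8.2   5.2  86.8   0.1 -36.3] 20.4 F [-0.4  6.2 -3.9] T [ 1.355  0.027 -0.045] 0.04502506346554869
```

Emit:
send_rows(linear=[[0,0,0],[0,0,0],[0,0,0],[0,0,0]], twist=[[0,0,0.8],[0,0,0.8],[0,0,0.8],[0,0,0]], gripper=[40,40,40,40])

```text
time: 20.9
ee_pos: [0.5801, -0.0295, 0.1695]
tcp_rot: [179.8, 0.2, -170.7]
wrist_force: [-1.9, 10.1, -2.7]
opening: 0.0452
grasp_force: 55.0
```

```bash
python3 t.py
```

```text
[ 0.5801 -0.0295  0.1695] [ 179.8    0.2 -170.7] [ -3.    8.1   5.1  86.8   0.2 -12.3] 20.9 F [-1.9 10.1 -2.7] T [ 2.029  0.294 -0.022] 0.04518186517195939
```

Emit:
send_rows(linear=[[0,0.002,0],[0,0,0],[0,0,0],[0,0,0]], twist=[[0,0,0.8],[0,0,0.8],[0,0,0.8],[0,0,0]], gripper=[40,40,40,40])

```text
time: 21.4
ee_pos: [0.58, -0.0285, 0.1695]
tcp_rot: [179.9, 0.2, 165.2]
wrist_force: [0.2, 5.7, -4.4]
opening: 0.045
grasp_force: 54.8
```

```bash
python3 t.py
```

```text
[ 0.58   -0.0285  0.1695] [179.9   0.2 165.2] [-2.9  8.1  5.1 86.8  0.1 11.9] 21.4 F [ 0.2  5.7 -4.4] T [ 1.031  0.049 -0.01 ] 0.04503221025595663
```

Emit:
send_rows(linear=[[0,0,0],[0,0,0],[0,0,0],[0,0,0]], twist=[[0,0,0.8],[0,0,0.8],[0,0,0.8],[0,0,0]], gripper=[40,40,40,40])

```text
time: 21.9
ee_pos: [0.5803, -0.0278, 0.1695]
tcp_rot: [179.7, 0.1, 141.3]
wrist_force: [2.0, 8.6, -5.3]
opening: 0.0447
grasp_force: 54.8
```

```bash
python3 t.py
```

```text
[ 0.5803 -0.0278  0.1695] [1.797e+02 1.000e-01 1.413e+02] [-2.8  8.1  5.1 86.7  0.2 35.9] 21.9 F [ 2.   8.6 -5.3] T [ 1.755 -0.299 -0.076] 0.04473547666204622
```

Emit:
send_rows(linear=[[0.0005,0.0015,0],[0,0,0],[0,0,0],[0,0,0]], twist=[[0,0,0.8],[0,0,0.8],[0,0,0.4],[0,0,0]], gripper=[40,40,40,40])

```text
time: 22.4
ee_pos: [0.5809, -0.0271, 0.1695]
tcp_rot: [179.7, 0.1, 121.3]
wrist_force: [2.6, 4.4, -5.1]
opening: 0.0447
grasp_force: 54.8
```

```bash
python3 t.py
```

```text
[ 0.5809 -0.0271  0.1695] [1.797e+02 1.000e-01 1.213e+02] [-2.7  8.2  5.2 86.8  0.1 56. ] 22.4 F [ 2.6  4.4 -5.1] T [ 0.919 -0.223 -0.075] 0.04474403828137445
```

Emit:
send_rows(linear=[[0,0,0],[0,0,0],[0,0,0],[0,0,0]], twist=[[0,0,0.8],[0,0,0.8],[0,0,0.4],[0,0,0]], gripper=[40,40,40,40])

```text
time: 22.9
ee_pos: [0.5814, -0.0268, 0.1695]
tcp_rot: [179.7, -0.0, 101.3]
wrist_force: [5.7, 6.4, -5.7]
opening: 0.045
grasp_force: 54.7
```

```bash
python3 t.py
```

```text
[ 0.5814 -0.0268  0.1695] [179.7  -0.  101.3] [-2.7  8.2  5.2 86.7  0.1 76. ] 22.9 F [ 5.7  6.4 -5.7] T [ 1.272 -0.851 -0.02 ] 0.04504506072015711
```

Emit:
send_rows(linear=[[0.0005,0.002,0],[0,0,0],[0,0,0]], twist=[[0,0,0.7],[0,0,0.7],[0,0,0]], gripper=[40,40,40])

```text
time: 23.28
ee_pos: [0.5822, -0.0266, 0.1695]
tcp_rot: [179.8, -0.0, 87.3]
wrist_force: [-1.7, 3.4, -3.8]
opening: 0.0448
grasp_force: 54.9
```

```bash
python3 t.py; python3 see.py pics/k7.png
```

```text
[ 0.5822 -0.0266  0.1695] [179.8  -0.   87.3] [-2.6  8.4  5.4 86.8  0.  90. ] 23.275 F [-1.7  3.4 -3.8] T [ 0.757  0.688 -0.057] 0.044790172763363285
236 192
```

View pics/k7.png

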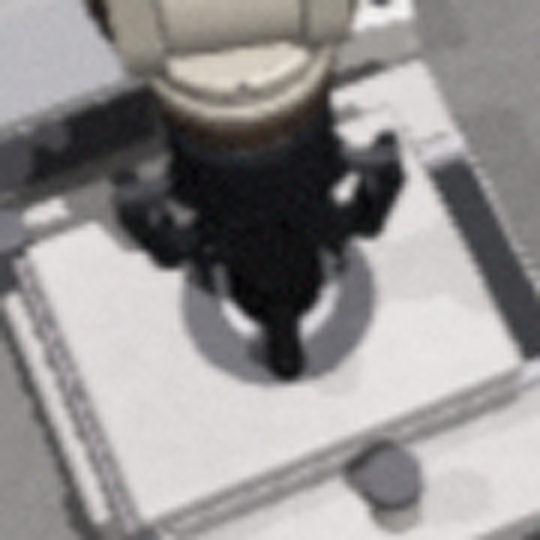

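The wing at (290,370) still follows the gripper, and torque shows the clutch isn't slipping yet. I'll continue in small steps, watching torque.

Emit:
send_rows(linear=[[0,0,0],[0,0,0],[0,0,0]], twist=[[0,0,0.7],[0,0,0.7],[0,0,0]], gripper=[40,40,40])

```text
time: 23.7
ee_pos: [0.5827, -0.0267, 0.1695]
tcp_rot: [179.8, -0.1, 73.3]
wrist_force: [-0.2, 3.7, -5.2]
opening: 0.0447
grasp_force: 54.8
```

```bash
python3 t.py
```

```text
[ 0.5827 -0.0267  0.1695] [ 1.798e+02 -1.000e-01  7.330e+01] [ -2.6   8.4   5.4  86.8   0.  104. ] 23.7 F [-0.2  3.7 -5.2] T [ 0.899  0.155 -0.057] 0.04468623419906934
```

Emit:
send_rows(linear=[[0,0,0],[0,0,0],[0,0,0]], twist=[[0,0,0.7],[0,0,0.7],[0,0,0]], gripper=[40,40,40])

```text
time: 24.08
ee_pos: [0.5831, -0.0268, 0.1695]
tcp_rot: [179.7, -0.2, 59.4]
wrist_force: [3.3, 3.7, -6.1]
opening: 0.0448
grasp_force: 54.6
```

```bash
python3 t.py
```

```text
[ 0.5831 -0.0268  0.1695] [179.7  -0.2  59.4] [ -2.6   8.4   5.5  86.7   0.  118. ] 24.075 F [ 3.3  3.7 -6.1] T [ 0.787 -0.575 -0.062] 0.04480617290800873
```

```bash
cat > tab.py <<'E'
from h import *
o=bot.get_obs();print('eff6',o['joint_efforts'].round(3),'yaw',o['tcp_rot'][2])
A=np.arange(0,360,10);print('ang ',*A)
for n in('wrist','scene','side'):
    C=cam(n,o) if n=='wrist' else cam(n); g=camera(n).mean(2)
    for r in(.036,.042):
        out=[]
        for a in np.radians(A):
            u,v=proj(C,[.583+r*np.cos(a),-.0292+r*np.sin(a),.141]); ok=3<u<556 and 3<v<416
            out.append(int(g[int(v)-1:int(v)+2,int(u)-1:int(u)+2].mean()) if ok else -1)
        print(n,r,*out)
E
python3 tab.py
```

```text
eff6 [ -1.951 -60.315  49.026   1.357  -1.074   0.941] yaw 59.38988646006175
ang  0 10 20 30 40 50 60 70 80 90 100 110 120 130 140 150 160 170 180 190 200 210 220 230 240 250 260 270 280 290 300 310 320 330 340 350
wrist 0.036 93 94 49 49 51 11 15 14 87 88 88 89 98 99 89 86 69 29 4 8 7 6 6 7 5 8 4 12 9 6 10 69 63 51 93 94
wrist 0.042 95 95 75 50 50 9 16 12 87 88 87 98 98 99 98 91 11 70 18 5 85 7 6 5 8 6 5 20 29 9 68 53 14 50 94 94
scene 0.036 122 112 80 60 38 19 32 91 114 130 118 119 120 134 129 121 105 80 42 19 24 26 25 24 24 22 16 13 28 22 22 38 67 95 122 122
scene 0.042 137 126 105 78 43 22 36 103 110 111 110 115 120 120 118 112 110 87 33 17 19 23 24 20 20 22 19 22 37 26 32 57 72 117 152 136
side 0.036 16 14 11 33 48 61 144 167 143 114 112 121 138 144 148 140 129 126 117 89 73 51 53 56 54 58 35 11 22 23 12 46 77 12 17 18
side 0.042 17 17 13 41 70 104 124 148 123 106 95 100 101 108 113 107 102 90 91 83 70 44 44 52 58 69 38 12 11 27 11 43 45 12 15 26
```

The tab still sits under the wing (bright at about 65 to 70 degrees in the side view, with the wing at 59), so there is no slip yet.

Emit:
send_rows(linear=[[0,0,0],[0,0,0]], twist=[[0,0,0.6],[0,0,0]], gripper=[40,40])

```text
time: 24.48
ee_pos: [0.5833, -0.0269, 0.1696]
tcp_rot: [179.7, -0.2, 53.4]
wrist_force: [4.6, 3.4, -6.6]
opening: 0.0449
grasp_force: 54.6
```

```bash
python3 t.py
```

```text
[ 0.5833 -0.0269  0.1696] [179.7  -0.2  53.4] [ -2.6   8.4   5.5  86.7   0.  124. ] 24.475 F [ 4.6  3.4 -6.6] T [ 0.665 -0.882  0.013] 0.044891801207975916
```

Emit:
send_rows(linear=[[0,0,0],[0,0,0]], twist=[[0,0,0.6],[0,0,0]], gripper=[40,40])

```text
time: 24.72
ee_pos: [0.5834, -0.027, 0.1696]
tcp_rot: [179.7, -0.2, 47.4]
wrist_force: [4.6, 2.8, -8.1]
opening: 0.0447
grasp_force: 54.5
```

```bash
python3 t.py; python3 tab.py
```

```text
[ 0.5834 -0.027   0.1696] [179.7  -0.2  47.4] [ -2.7   8.4   5.5  86.7  -0.  130. ] 24.725 F [ 4.6  2.8 -8.1] T [ 0.551 -1.148  0.023] 0.04465666359448871
eff6 [ -1.377 -60.873  48.626   2.314  -0.778   0.67 ] yaw 47.38402804041415
ang  0 10 20 30 40 50 60 70 80 90 100 110 120 130 140 150 160 170 180 190 200 210 220 230 240 250 260 270 280 290 300 310 320 330 340 350
wrist 0.036 50 52 51 31 13 17 12 89 88 89 99 100 100 100 74 63 11 4 22 10 10 8 11 5 7 8 6 7 9 9 64 38 50 51 95 92
wrist 0.042 94 50 51 51 10 17 20 89 89 98 99 100 100 100 91 9 64 14 6 85 8 6 11 5 4 9 33 6 16 63 10 41 50 95 95 95
scene 0.036 98 63 36 23 22 76 187 149 112 128 120 128 124 133 124 113 72 26 15 18 27 16 20 23 18 21 22 16 18 13 20 41 92 114 122 118
scene 0.042 126 82 52 29 25 83 173 122 110 111 118 122 123 119 116 110 84 70 22 22 41 25 17 19 14 19 25 22 22 16 35 71 103 145 153 135
side 0.036 15 12 35 61 54 80 164 158 132 109 109 120 136 147 150 141 129 127 113 86 81 52 54 54 51 47 22 7 7 21 20 6 25 54 10 18
side 0.042 21 20 48 97 81 111 140 138 117 103 94 102 105 111 114 111 102 91 89 81 70 42 43 51 56 29 12 4 6 6 31 7 52 50 15 22
```

Emit:
send_rows(linear=[[0,0,0],[0,0,0],[0,0,0]], twist=[[0,0,0.5],[0,0,0.5],[0,0,0]], gripper=[40,40,40])

```text
time: 25.25
ee_pos: [0.5837, -0.0273, 0.1696]
tcp_rot: [179.7, -0.3, 37.4]
wrist_force: [6.9, 1.0, -7.4]
opening: 0.0448
grasp_force: 54.5
```

```bash
sed -i 's/arange(0,360,10)/arange(20,120,5)/' tab.py; python3 t.py; python3 tab.py
```

```text
[ 0.5837 -0.0273  0.1696] [179.7  -0.3  37.4] [ -2.7   8.4   5.5  86.7  -0.  140. ] 25.25 F [ 6.9  1.  -7.4] T [ 0.272 -1.464  0.043] 0.04482429073527238
eff6 [ -0.715 -61.197  48.344   2.923  -0.445   0.606] yaw 37.38490720955146
ang  20 25 30 35 40 45 50 55 60 65 70 75 80 85 90 95 100 105 110 115
wrist 0.036 49 8 10 12 16 16 15 169 180 113 89 93 99 99 98 100 99 100 100 101
wrist 0.042 53 5 11 14 19 15 12 180 180 90 97 99 99 98 99 99 99 99 98 100
scene 0.036 24 24 28 38 58 98 125 173 190 176 149 117 115 132 134 130 126 136 128 131
scene 0.042 24 24 24 39 84 101 129 155 175 169 124 115 115 118 121 123 122 123 122 122
side 0.036 63 65 70 70 75 107 107 147 169 168 158 132 132 113 108 103 113 114 124 130
side 0.042 102 93 99 99 107 124 140 140 147 142 141 140 118 106 104 98 98 103 106 111
```

The tab now holds still at about 60 degrees in all three views while the wing, at about 37, turns past it, so the clutch is slipping. I'll turn 20 degrees more for margin, then release.

Emit:
send_rows(linear=[[0,0,0],[0,0,0],[0,0,0],[0,0,0],[0,0,0]], twist=[[0,0,0.5],[0,0,0.5],[0,0,0.5],[0,0,0.5],[0,0,0]], gripper=[40,40,40,40,40])

```text
time: 26.02
ee_pos: [0.584, -0.0278, 0.1696]
tcp_rot: [179.8, -0.4, 17.4]
wrist_force: [8.9, -1.3, -9.6]
opening: 0.045
grasp_force: 54.4
```

```bash
python3 t.py; python3 tab.py
```

```text
[ 0.584  -0.0278  0.1696] [179.8  -0.4  17.4] [-2.70e+00  8.40e+00  5.50e+00  8.66e+01 -1.00e-01  1.60e+02] 26.025 F [ 8.9 -1.3 -9.6] T [-0.346 -1.839  0.034] 0.04502248840177755
eff6 [  0.996 -61.657  47.94    3.796   0.409   0.609] yaw 17.360406044786757
ang  20 25 30 35 40 45 50 55 60 65 70 75 80 85 90 95 100 105 110 115
wrist 0.036 21 20 12 85 48 52 72 199 199 115 99 100 99 99 100 99 99 99 88 45
wrist 0.042 25 17 26 100 100 56 53 199 199 96 100 100 99 100 99 98 100 98 99 32
scene 0.036 102 102 111 113 110 110 132 187 205 188 156 120 120 137 137 131 125 136 127 130
scene 0.042 117 130 122 120 120 117 136 167 187 179 125 117 119 123 123 122 122 122 121 120
side 0.036 132 126 125 125 106 121 121 156 181 181 168 135 135 113 110 106 116 114 122 129
side 0.042 181 172 169 169 147 136 145 145 156 150 144 143 118 105 104 101 102 106 108 111
```

Emit:
send_rows(linear=[[0.0025,0,0.003],[0,0,0],[0,0,0],[0,0,0],[0,0,0],[0,0,0]], twist=[[0,0,0],[0,0,0],[0,0,0],[0,0,0],[0,0,0],[0,0,0]], gripper=[40,40,100,100,100,100])

```text
time: 26.92
ee_pos: [0.5851, -0.0261, 0.1666]
tcp_rot: [179.9, -0.2, 17.1]
wrist_force: [0.5, -0.5, 0.9]
opening: 0.0856
grasp_force: 0.0
```

Emit:
send_rows(linear=[[0,0,-0.02],[0,0,-0.04],[0,0,-0.05],[-0.03,0,-0.04],[-0.03,0,0],[0,0,0]], twist=[[0,0,0],[0,0,0],[0,0,0],[0,0,0],[0,0,0],[0,0,0]], gripper=[100,100,100,100,100,100])

```text
time: 27.68
ee_pos: [0.5261, -0.0442, 0.3177]
tcp_rot: [179.9, -0.4, 17.1]
wrist_force: [0.1, 1.1, 0.6]
opening: 0.0856
grasp_force: 0.0
```

```bash
python3 t.py; python3 tab.py
python3 - <<'E'
from h import *
o=bot.get_obs();C=cam('wrist',o);im=camera('wrist').max(2)
u,v=proj(C,[.583,-.0292,.163]).astype(int);m=np.zeros(im.shape,np.uint8);cv2.circle(m,(int(u),int(v)),100,255,-1);m[(im>60)]=0;m[235:]=0
n,l,s,c=cv2.connectedComponentsWithStats(m);i=1+s[1:,4].argmax();ys,xs=np.where(l==i)
P=np.array([ray(C,p,.163)[:2] for p in zip(xs,ys)]);w,V=np.linalg.eigh(np.cov(P.T));print(u,v,s[i],P.mean(0),'wing',np.degrees(np.arctan2(V[1,1],V[0,1]))%180)
# lid top corners visible & plate: lid front edge
E
```

```text
[ 0.5261 -0.0442  0.3177] [179.9  -0.4  17.1] [ -4.8   3.9  17.1 102.8   0.  158.1] 27.675 F [0.1 1.1 0.6] T [-0.018 -0.021  0.033] 0.08562963910319084
eff6 [ -0.506 -51.561  44.96    0.459  -0.06   -0.146] yaw 17.085099458065294
ang  20 25 30 35 40 45 50 55 60 65 70 75 80 85 90 95 100 105 110 115
wrist 0.036 24 20 14 82 93 68 73 190 198 141 91 97 99 100 100 100 100 98 99 99
wrist 0.042 25 17 49 99 99 96 66 193 197 118 93 100 100 99 100 100 100 100 100 99
scene 0.036 108 108 116 117 115 118 133 183 208 200 172 131 127 145 143 137 132 146 137 143
scene 0.042 115 133 124 122 123 123 139 167 193 193 140 125 124 126 126 127 127 127 127 128
side 0.036 119 123 132 132 110 115 115 145 173 175 168 139 139 113 109 102 114 114 123 135
side 0.042 170 172 176 176 156 141 142 142 151 148 146 145 119 105 106 98 98 103 105 108
284 123 [ 254   36   61  167 5335] [ 0.58465247 -0.02811276] wing 16.700660013513357
```

```bash
python3 -c "
from workcell import ticket
print(ticket.job_done())"
```

```text
the job is handed in; nothing more can be done
None
```

I handed the job in at about 28 s on the robot's clock: the plate is home against the stop, the lid is shut, and the knob is wound until its clutch slipped about 42°, leaving the clamp tight; no verdict came back.

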